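Gauge two jig bushes and reject the undersize one

TASK

Both jig blocks look alike, but the bronze-bushed bore of one is undersize further down. Take the plug gauge from its stand and gently try it in both blocks, letting it bear lightly for a moment where it stops but never forcing it; finish with the gauge left standing, collar fully home, in the block where it passes, which stays where it stands. Then set the other block down flat in the grey tray, let go, and leave the other instruments alone.

Things in the scene. Friction and masses are not known exactly. Their poses are not given: they have to be found in the camera images.
- plate: fixed grey granite plate, 480 x 1060 mm, top at z = 0.030 m, all stands on it. Origin: centre of its underside. Bear on a stopped gauge with about 4 to 10 N; the gauge must not press a block onto the plate with over 40 N (block's weight, 3 to 5.5 N, included). A fixed green instrument box, 110 x 190 x 85 mm, stands on its far right corner (about x 0.74, y -0.41)
- block_1: loose aluminium jig block 64 (x) x 50 (y) x 40 (z) mm, 0.28 to 0.49 kg, bronze-bushed vertical bore in the middle of its top. Origin: centre of its underside. Can be gripped across its 50 mm (y). Either block may be the undersize one: there a 16 mm pin stops 20 mm down (collar 12 mm proud); in the good one it goes in 32 mm, until the collar sits on the top
- block_2: the second jig block, outwardly the same as block_1, same axes and sizes
- block_1_bore (a point): centre of the bore's 17 mm mouth, on the top face of block_1 (40 mm above its underside); axes as the block's, z up out of the bore
- block_2_bore (a point): the same point on block_2
- gauge: loose steel plug gauge, 100 mm long, 0.15 kg, upright, pin down in its stand: pin 16 mm diameter x 32 mm with a 1.5 mm chamfer at the tip, above it a collar 25 mm diameter x 6 mm, then a square grip 18 x 18 x 62 mm. Try it in both blocks, in either order. Origin: centre of the pin's tip; z up along the pin to the grip; x and y across the flats of the grip
- gauge_collar (a point): centre of the collar's lower face, on the gauge's axis, 32 mm above the pin's tip; it seats on the block's top
- gauge_grip (a point): middle of the square grip, 72 mm above the pin's tip (grip spans 38 to 100 mm above the tip), axes as the gauge's
- stand: fixed wooden stand for the gauge, 60 x 60 x 36 mm, with an 18 mm through hole in its middle; the gauge's collar rests on its top. Origin: centre of its underside
- tray: fixed open grey plastic reject tray, 150 x 150 mm outside, 142 mm inside, wall 22 mm high and 4 mm thick, floor 4 mm thick. Origin: centre of its underside, x and y along the sides
- caliper: silver digital caliper lying on the plate beyond the blocks, 200 mm long along its y, 12 mm high; bystander. Origin: under the middle of its beam
- micrometer: chrome micrometer lying flat, about 120 mm long, 17 mm high; bystander. Origin: under the middle of its bow
- punch: steel die punch standing upright, 28 mm foot, 60 mm high; bystander. Origin: centre of its foot
Mind the look-alikes: they are no part of the job. There is more than one size of the gauge; the job needs the smaller.

How it is judged:
By the outcome, as a careful person would: the job done as asked, in the order asked, and still so for the second after the job is handed in, with the robot touching nothing.
It also fails if it takes over 72 s, if anything falls off the work surface, if the arm or the gripper's body presses on something with over 40 N, if the wrist force passes 120 N, or if a joint passes its speed limit or range.

ROBOT

A 6-joint arm with a two-finger parallel gripper is mounted at the origin on the work surface. World frame = base frame: x ahead of the robot, y to its left, z up, the work surface at z = 0. Lengths are in mm, angles in rad, forces in N, time in s.
With the tool pointing down it reaches from about 250 to 725 mm from the base axis. Payload 9.7 kg.
Tool frame: the origin (TCP) lies midway between the tips of the shut fingers; the grasp point (between the pads) lies 19 mm behind it; z points along the fingers, y is the line along which they close (so a half turn about z gives the same grasp; the last joint's range is limited). The gripper opens to 85 mm and grips with 20 to 120 N. Pads are 22 mm wide; open, the fingers measure 114 mm over their backs; the gripper's body (76 mm by 85 mm) begins 54 mm behind the grasp point. The pads swing forward as they close: fully open they stand 13 mm farther back than shut.
Start: joints at [-1.341, 0.087, 0.176, 1.66, 0, 1.571], TCP at [125.278, -535.539, 231.284] pointing down, gripper open.
Joint ranges: [-3.13, 3.13], [-0.85, 1.81], [-1.15, 1.24], [-2.2, 2.28], [-1.44, 1.52], [-3.14, 3.14]. Speed limits (rad/s): [2.22, 2.22, 2.57, 3.14, 3.14, 3.14].

INTERFACE

Orientations are given as [roll, pitch, yaw] about the fixed x, y, z axes, in that order (R = Rz(yaw) Ry(pitch) Rx(roll)).
In Python, from rig import arm gives the robot as it stands.
- The arm moves only by the tool play_rows, never from a script. Its argument "moves" is text: rows parted by semicolons, each of 7 numbers parted by spaces: the shift along the tool's x, y, z in m, then the turn, a rotation vector about the tool's x, y, z in rad, then the opening, from 0 (shut) to 1 (fully open). A call has exactly 8 rows; each row is the pose to reach, as a shift and turn from the pose commanded when the call began, along the tool's axes at that moment; what a row does not reach only later rows make up. A row lasts 1/12 s, in which the tool goes at most 41.7 mm and 7.16 degrees, less where a joint would pass 70% of its speed; a pose out of reach is approached as far as the arm can. A call with a gripper value outside its range is refused whole. The fingers move at their own pace and stop on an object; "grip_force" is the grip in N (left out, the last holds). Time passes only in rows, so rows that repeat a pose let the fingers close, or fill a call up. It gives the time, the measured TCP pose, the force, the opening and the grip force at its end, in the units of the state.
- arm.observe(): the state, without advancing time (a new reading comes with each control period).
- arm.read_camera(name): name is "scene" or "top" or "wrist"; returns a dict with "img" (400x640x3 uint8, blue, green, red), "vfov" (degrees; the focal length in pixels is half the picture's height over the tangent of half this angle, whatever the lens; pixels are square), "cx", "cy" (the principal point, pixels), "xyz" and "orientation" of the camera in the world. Camera axes: x right, y up, looking along -z (the intrinsics and any distortion apply to the point x, -y, -z); pixel columns grow to the right and rows downward; lengths in mm; the calibration is good to about 2 mm. A picture is of the moment at which its call begins. There is no depth.
- arm.hand_in(): hands the job in; it is judged then, once.
The state is a dict: "t": time; "q": joint angles; "joint_vel": joint speeds; "joint_efforts": joint torques, N m; "eef_pos": TCP position; "ee_rot": TCP orientation; "force": force on the tool from outside, world axes, zero at the start; "torque": the same for the moment, N m; "opening": finger opening in mm; "grasp_force": force on a finger pad.
Only numpy, scipy, OpenCV 4.12 (cv2) and the standard library are available. Lean on these libraries where they do the work, as an engineer would, in place of code of your own. Each camera call takes 0.05 s, during which the arm holds its last target. There are 200 camera calls.

## Working session

There is one attempt and no reset: what is moved stays moved. The work goes in short steps, Python scripts to look and compute and a tool call to move; the robot and the scene stay as the last step left them, time stands still between calls to the robot, and variables do not carry over. Pictures are saved under pics/ and viewed, at most 10 in all, crops included, and the job is handed in when it is done.

Besides the shell and the picture viewer there is one more tool, called after "Call:" in YAML: its name, and indented under it one key for each argument. play_rows: Moves the arm, as the interface text tells. Its arguments: {"type":"object","properties":{"moves":{"type":"string"},"grip_force":{"type":"number"}},"required":["moves"]}

```bash
mkdir -p pics; ls
python3 - <<'E'
from rig import arm
import cv2
s=arm.observe();print(s)
for n in("scene","top"):
    c=arm.read_camera(n);cv2.imwrite(f"pics/{n}0.png",c["img"]);print({k:v for k,v in c.items() if k!="img"})
E
```

```text
pics
{'t': 0.0, 'q': array([-1.34100208e+00,  8.74516075e-02,  1.75116022e-01,  1.65979039e+00,
        6.80177015e-06,  1.57079151e+00]), 'joint_vel': array([-0.00112029, -0.0003202 ,  0.0008479 , -0.00038756, -0.00063926,
        0.00028062]), 'joint_efforts': array([-1.71438160e-04, -5.20384419e+01,  4.64808047e+01,  1.63295120e-02,
       -8.54031214e-05,  2.16636224e-06]), 'eef_pos': array([ 125.22647925, -535.31589711,  230.57842742]), 'ee_rot': array([-3.14026301e+00, -6.80817024e-06,  2.29799056e-01]), 'force': array([0.45583745, 0.41158668, 0.06394974]), 'torque': array([-0.03877814,  0.02309885, -0.00756762]), 'grasp_force': 0.0, 'opening': 85.28855856959123}
{'vfov': 44.24413524000021, 'cx': 322.7110431291815, 'cy': 199.66502721039996, 'xyz': array([1301.08756612, -398.57749267,  726.94976749]), 'orientation': array([0.96602951, 0.00410291, 1.12441566])}
{'vfov': 52.58421048049625, 'cx': 320.84384622513863, 'cy': 204.843060597397, 'xyz': array([ 2.94572389e+02, -8.29297142e-01,  1.04946213e+03]), 'orientation': array([ 0.22019902, -0.00376268, -1.44812574])}
```

View pics/top0.png

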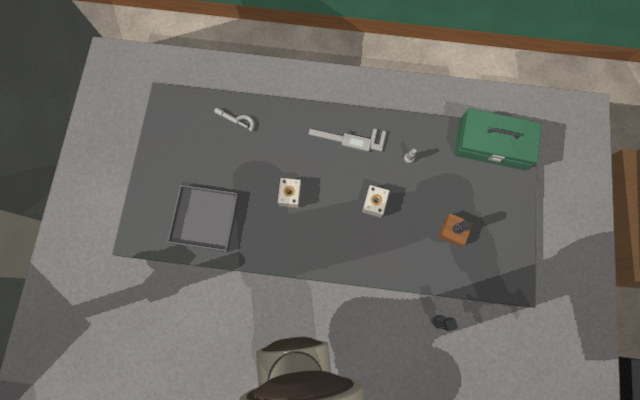

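View pics/scene0.png

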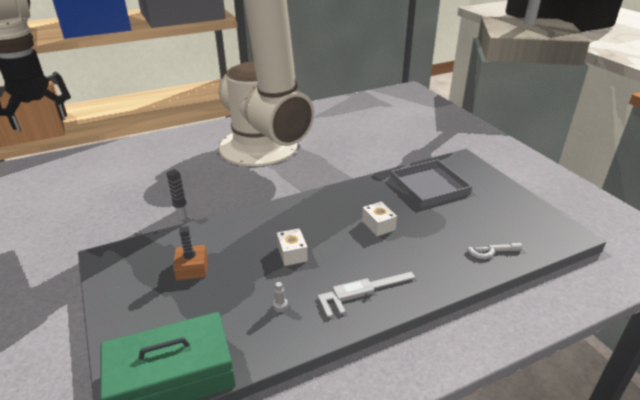

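The top view shows the blocks at about (289,192) and (376,201), the stand with a gauge at (456,230), the tray at (205,218) and a second gauge off the plate at (443,322). The scene view shows the off-plate gauge at (177,190) and the gauge in the stand at (188,250).

```bash
cat > h.py <<'E'
import numpy as np, cv2
from scipy.spatial.transform import Rotation as R
from rig import arm
def cam(n,save=None):
    c=arm.read_camera(n); 
    if save: cv2.imwrite(f"pics/{save}.png",c["img"])
    c["f"]=200/np.tan(np.radians(c["vfov"]/2)); c["R"]=R.from_euler("xyz",c["orientation"]).as_matrix(); return c
def ray(c,uv,z):
    u,v=uv; d=c["R"]@np.array([(u-c["cx"])/c["f"],-(v-c["cy"])/c["f"],-1]); p=c["xyz"]
    return (p+d*(z-p[2])/d[2])[:2].round(1)
def proj(c,P):
    q=c["R"].T@(np.array(P,float)-c["xyz"]); return np.array([c["cx"]+c["f"]*q[0]/-q[2], c["cy"]-c["f"]*q[1]/-q[2]]).round(1)
def blobs(c,lo,hi,amin=20):
    m=cv2.inRange(cv2.cvtColor(c["img"],cv2.COLOR_BGR2HSV),np.array(lo),np.array(hi))
    k=cv2.findContours(m,cv2.RETR_EXTERNAL,cv2.CHAIN_APPROX_NONE)[0]
    return sorted([x for x in k if cv2.contourArea(x)>=amin],key=lambda x:-cv2.contourArea(x))
def cen(k):
    m=cv2.moments(k); return m["m10"]/m["m00"],m["m01"]/m["m00"]
E
python3 - <<'E'
from h import *
t=cam("top");s=cam("scene")
print("tcp",proj(t,[125,-535,231]),proj(s,[125,-535,231]))
for nm,uv,z in(("b1",(289,192),70),("b2",(376,201),70),("stand",(456,230),66),("g top",(460,228),134),("tray",(205,217),35),("other",(443,322),0),("mic",(235,118),35),("cal",(350,140),35),("punch",(411,156),30)): print(nm,ray(t,uv,z))
for nm,uv,z in(("b2",(291,238),70),("b1",(379,212),70),("stand g base",(188,250),66),("gtop",(184,230),134),("punch",(280,307),30),("other",(185,218),0),("tray",(430,180),45)): print(nm,ray(s,uv,z))
for c in(t,s):
  for lo,hi,n in(((5,120,60),(16,255,255),"wood"),((17,80,60),(30,255,255),"bronze"),):
    for k in blobs(c,lo,hi,8): print(n,np.round(cen(k)),cv2.contourArea(k))
cv2.imwrite("pics/z.png",np.hstack([cv2.resize(t["img"][170:270,400:500],None,fx=4,fy=4,interpolation=2),cv2.resize(s["img"][150:290,130:230],None,fx=4,fy=4,interpolation=2)[:400]]))
E
```

```text
tcp [594.3 424.8] [ 43.4 128.8]
b1 [535.4 105.2]
b2 [ 539.2 -112.5]
stand [ 491.5 -315.1]
g top [ 483.7 -302.2]
tray [452.5 312.2]
other [ 268.2 -315.5]
mic [729.9 282.1]
cal [705.7 -32.3]
punch [ 682.9 -198. ]
b2 [ 541.7 -112.4]
b1 [542.6 102.8]
stand g base [ 480.6 -316.8]
gtop [ 501.8 -318.6]
punch [ 677.5 -193. ]
other [ 274.2 -287.6]
tray [450.4 312.7]
wood [387.  28.] 5676.5
wood [630. 177.] 513.0
wood [452. 231.] 458.0
wood [634. 238.] 372.0
bronze [376. 199.] 82.5
bronze [289. 191.] 77.5
wood [ 32. 123.] 1928.0
wood [190. 264.] 761.0
wood [442.  68.] 132.0
wood [ 4. 99.] 84.0
wood [636.  99.] 79.0
wood [51. 86.] 33.0
bronze [126. 101.] 903.0
bronze [44. 22.] 69.0
bronze [291. 239.] 61.0
bronze [379. 211.] 49.5
bronze [134.  12.] 22.0
```

View pics/z.png

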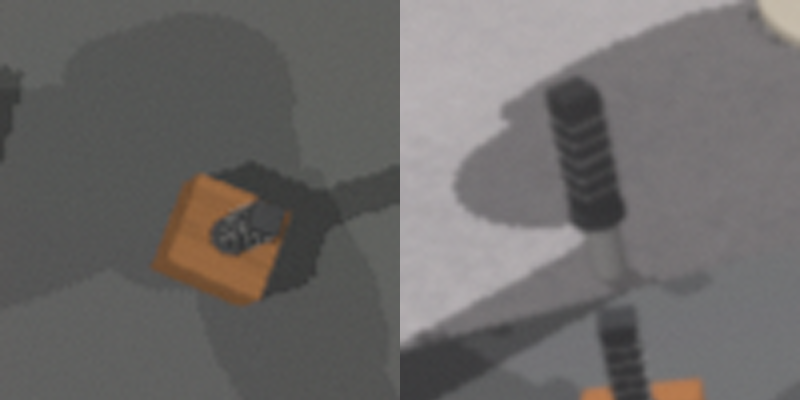

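The enlarged crop confirms that the smaller gauge is in the wooden stand, its top at about (467,224) in the top view and (184,230) in the scene view. The larger one stands off the plate.

```bash
cat >> h.py <<'E'
def go(x,y,z,yaw):
    s=arm.observe(); A=R.from_euler("xyz",s["ee_rot"]); B=R.from_euler("xyz",[np.pi,0,yaw])
    d=A.inv().apply(np.array([x,y,z])-s["eef_pos"])/1000; w=(A.inv()*B).as_rotvec()
    print("shift",d.round(4),"turn",w.round(3),"dist",np.linalg.norm(d).round(3))
def st():
    s=arm.observe(); print("t",round(s["t"],2),s["eef_pos"].round(1),s["ee_rot"].round(3),"F",s["force"].round(1),"op",round(s["opening"],1),"gf",round(s["grasp_force"],1))
E
python3 - <<'E'
from h import *
t=cam("top");s=cam("scene")
print(ray(t,(467,224),134),ray(s,(184.5,230),134))
for k in blobs(t,(5,120,60),(16,255,255),300):
    if abs(cen(k)[0]-452)<5:
        P=np.array([ray(t,p[0],66) for p in k],np.float32); print(cv2.minAreaRect(P))
for c,nm in((t,"top"),(s,"scene")):
  for k in blobs(c,(0,0,185),(180,60,255),60):
    if cv2.contourArea(k)<900:
        P=np.array([ray(c,p[0],70) for p in k],np.float32); print(nm,cv2.contourArea(k),cv2.minAreaRect(P))
go(490,-318,280,0.23)
E
```

```text
[ 495.  -317.8] [ 502.2 -317.7]
((492.8354187011719, -312.9767150878906), (65.88894653320312, 67.48772430419922), 72.64595794677734)
top 405.0 ((544.40966796875, -111.6526107788086), (48.68255615234375, 61.90055847167969), 80.76286315917969)
top 388.5 ((538.7750244140625, 105.64531707763672), (62.76892852783203, 46.46000289916992), 1.6048526763916016)
top 74.0 ((688.3609008789062, -46.76812744140625), (35.45950698852539, 17.928003311157227), 82.40522766113281)
scene 855.0 ((946.5447387695312, 237.67849731445312), (98.7823486328125, 129.6262664794922), 20.05307388305664)
scene 767.5 ((138.32452392578125, -58.852508544921875), (222.643798828125, 143.32630920410156), 46.031341552734375)
scene 588.5 ((732.5305786132812, -20.302940368652344), (156.56936645507812, 29.929235458374023), 83.35148620605469)
scene 417.5 ((546.2633056640625, -113.77009582519531), (51.01759719848633, 65.01216125488281), 81.27172088623047)
scene 403.0 ((-1868.180419921875, -568.17236328125), (128.67662048339844, 483.48223876953125), 88.81556701660156)
scene 370.0 ((-26.2327880859375, 695.460693359375), (72.2127990
[... 617 characters left out ...]
.5 ((567.7457275390625, 502.5599670410156), (65.98900604248047, 80.69538116455078), 65.140380859375)
scene 133.0 ((-96.80000305175781, -234.0), (19.599998474121094, 324.79998779296875), 0.0)
scene 86.5 ((-1744.429443359375, -117.4384765625), (57.45410919189453, 236.24452209472656), 85.01850128173828)
scene 83.5 ((969.9849853515625, 161.52651977539062), (42.97664260864258, 25.953922271728516), 80.13418579101562)
scene 68.5 ((959.7616577148438, 107.461669921875), (20.533952713012695, 38.769439697265625), 16.130762100219727)
scene 66.0 ((755.163818359375, 242.24285888671875), (87.3130111694336, 28.611719131469727), 72.28414916992188)
shift [ 0.4047 -0.1287 -0.0489] turn [-0. -0. -0.] dist 0.427
```

Call:
play_rows:
  moves: "0.2 -0.064 -0.045 0 0 0.27 1;0.2 -0.064 -0.045 0 0 0.27 1;0.2 -0.064 -0.045 0 0 0.27 1;0.2 -0.064 -0.045 0 0 0.27 1;0.405 -0.129 -0.049 0 0 0.53 1;0.405 -0.129 -0.049 0 0 0.53 1;0.405 -0.129 -0.049 0 0 0.53 1;0.405 -0.129 -0.049 0 0 0.53 1"

```text
t: 0.97
eef_pos: [397.0, -373.0, 274.2]
ee_rot: [3.141, -0.0, -0.303]
force: [0.9, -0.6, -0.2]
opening: 85.4
grasp_force: 0.0
```

Run:
```python
from h import *
st();go(470,-318,280,-0.3)
c=cam("wrist","w1");print(c["xyz"],c["orientation"],c["vfov"])
```

```text
t 0.97 [ 397.  -373.   274.2] [ 3.141 -0.    -0.303] F [ 0.9 -0.6 -0.2] op 85.4 gf 0.0
shift [ 0.0533 -0.0743 -0.0058] turn [ 0.    -0.    -0.003] dist 0.092
[ 463.80873634 -393.36739471  417.29840189] [-2.78736600e-01 -1.24582312e-03 -1.87379201e+00] 60.34407085281983
```

View pics/w1.png

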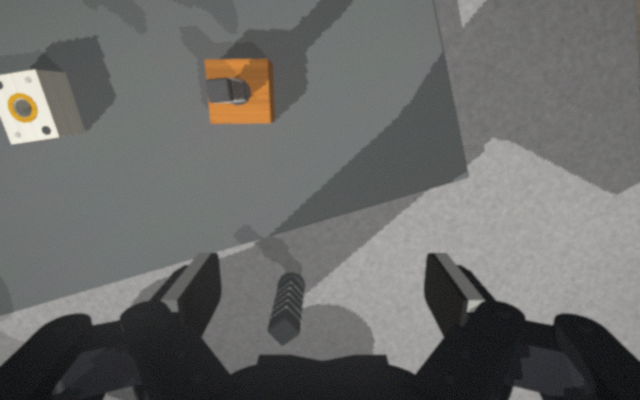

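The wrist view shows the gauge in the stand, its top at about (213,91) and aligned square with the picture. The block 2 bore is at (22,107), and the larger gauge stands below the fingers.

Run:
```python
from h import *
c=cam("wrist")
print(ray(c,(213,91),134),ray(c,(22,107),70))
for k in blobs(c,(5,120,60),(16,255,255),300):
    P=np.array([ray(c,p[0],66) for p in k],np.float32); print(cv2.minAreaRect(P),cen(k))
go(497,-317,270,-0.3)
```

```text
[ 500.2 -309.2] [ 547.9 -106.9]
((494.6072692871094, -319.0478515625), (63.327632904052734, 59.1972770690918), 73.0724868774414) (249.57775133174655, 94.16264309191884)
shift [ 0.0773 -0.0802  0.0038] turn [-0.001 -0.001  0.005] dist 0.111
```

Call:
play_rows:
  moves: "0.077 -0.08 0.004 0 0 0 1;0.077 -0.08 0.004 0 0 0 1;0.077 -0.08 0.004 0 0 0 1;0.077 -0.08 0.06 0 0 0 1;0.077 -0.08 0.06 0 0 0 1;0.077 -0.08 0.06 0 0 0 1;0.077 -0.08 0.06 0 0 0 1;0.077 -0.08 0.06 0 0 0 1"

```text
t: 1.73
eef_pos: [492.7, -321.2, 215.7]
ee_rot: [3.141, -0.002, -0.301]
force: [0.4, 0.1, 0.7]
opening: 85.4
grasp_force: 0.0
```

Run:
```python
from h import *
st()
c=cam("wrist","w2");print(c["xyz"],c["orientation"],proj(c,[497,-317,134]),proj(c,[497,-317,66]))
```

```text
t 1.73 [ 492.7 -321.2  215.7] [ 3.141e+00 -2.000e-03 -3.010e-01] F [0.4 0.1 0.7] op 85.4 gf 0.0
[ 559.4624834  -341.26961109  358.7864787 ] [-2.77406646e-01 -1.53512931e-03 -1.87130799e+00] [314.8 201.3] [316.3 179.1]
```

View pics/w2.png

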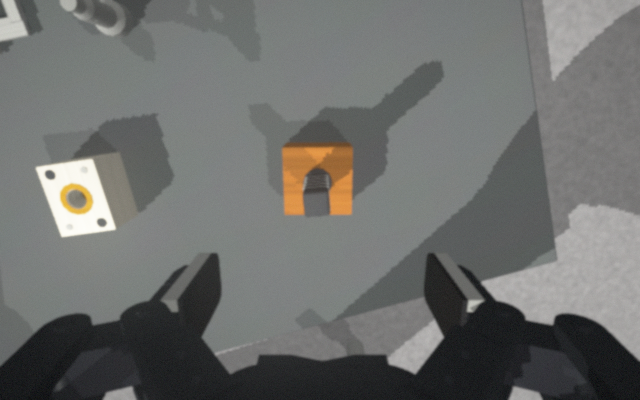

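Now the gauge top is at about (316.5,205), square with the picture, so the yaw of -0.30 is right.

Run:
```python
from h import *
c=cam("wrist")
print(ray(c,(316.5,204.5),134), ray(c,(77,199),70))
for k in blobs(c,(10,110,60),(30,255,255),100):
    P=np.array([ray(c,p[0],66 if cen(k)[0]>200 else 70) for p in k],np.float32); print(cv2.minAreaRect(P),cen(k),cv2.contourArea(k))
x,y=ray(c,(316.5,204.5),134)
go(x,y,160,-0.3);go(x,y,88,-.3)
```

```text
[ 494.6 -317.6] [ 543.1 -112.4]
((496.55682373046875, -317.9322204589844), (60.4450569152832, 63.5451545715332), 72.77532196044922) (317.60626709312567, 173.91888008158344) 3595.5
((543.0990600585938, -111.98638916015625), (26.619237899780273, 26.67308235168457), 61.020301818847656) (76.06453952139232, 198.88300700991053) 689.5
shift [ 0.0003 -0.0041  0.056 ] turn [ 0.001 -0.003 -0.001] dist 0.056
shift [ 1.00e-04 -4.10e-03  1.28e-01] turn [ 0.001 -0.003 -0.001] dist 0.128
```

Call:
play_rows:
  moves: "0.001 -0.004 0.04 0 0 0 1;0.001 -0.004 0.06 0 0 0 1;0.001 -0.004 0.08 0 0 0 1;0.001 -0.004 0.1 0 0 0 1;0.001 -0.004 0.115 0 0 0 1;0.001 -0.004 0.128 0 0 0 1;0.001 -0.004 0.128 0 0 0 1;0.001 -0.004 0.128 0 0 0 1"

```text
t: 2.5
eef_pos: [495.0, -317.4, 86.6]
ee_rot: [3.142, -0.0, -0.301]
force: [0.4, 0.3, 0.1]
opening: 85.6
grasp_force: 0.0
```

Call:
play_rows:
  moves: "0 0 0 0 0 0 0.2;0 0 0 0 0 0 0;0 0 0 0 0 0 0;0 0 0 0 0 0 0;0 0 0 0 0 0 0;0 0 0 0 0 0 0;0 0 0 0 0 0 0;0 0 0 0 0 0 0"
  grip_force: 50

```text
t: 3.17
eef_pos: [495.1, -317.2, 86.4]
ee_rot: [3.141, -0.001, -0.3]
force: [0.9, 0.4, 4.1]
opening: 17.4
grasp_force: 48.9
```

Run:
```python
from h import *
st();go(495.5,-317.7,180,-.3)
```

```text
t 3.17 [ 495.1 -317.2   86.4] [ 3.141e+00 -1.000e-03 -3.000e-01] F [0.9 0.4 4.1] op 17.4 gf 48.9
shift [ 0.0006  0.0004 -0.0936] turn [ 0.    -0.001 -0.   ] dist 0.094
```

Run:
```python
from h import *
y=-.16
go(543-40*np.cos(y),-112-40*np.sin(y),180,y)
```

```text
shift [-0.0545 -0.2046 -0.0937] turn [ 0.    -0.001 -0.14 ] dist 0.232
```

Call:
play_rows:
  moves: "0 0 -0.03 0 0 0 0;0 0 -0.06 0 0 0 0;0 0 -0.093 0 0 0 0;-0.01 -0.04 -0.093 0 0 -0.03 0;-0.02 -0.08 -0.093 0 0 -0.06 0;-0.03 -0.12 -0.093 0 0 -0.09 0;-0.045 -0.16 -0.093 0 0 -0.12 0;-0.055 -0.2 -0.093 0 0 -0.14 0"

```text
t: 3.83
eef_pos: [500.6, -108.7, 178.6]
ee_rot: [-3.142, 0.001, -0.159]
force: [0.6, 0.2, -0.8]
opening: 17.2
grasp_force: 50.1
```

Call:
play_rows:
  moves: "0 -0.005 0 0 0 0 0;0 -0.005 0 0 0 0 0;0 -0.005 0 0 0 0 0;0 -0.005 0 0 0 0 0;0 -0.005 0 0 0 0 0;0 -0.005 0 0 0 0 0;0 -0.005 0 0 0 0 0;0 -0.005 0 0 0 0 0"

```text
t: 4.5
eef_pos: [502.3, -106.1, 178.8]
ee_rot: [3.142, 0.0, -0.161]
force: [0.0, 0.9, -2.0]
opening: 17.5
grasp_force: 50.3
```

Run:
```python
from h import *
st()
c=cam("wrist","w3")
s=arm.observe();A=R.from_euler("xyz",s["ee_rot"]);tip=s["eef_pos"]+A.apply([0,0,52.4]);print(tip,proj(c,tip))
for k in blobs(c,(10,110,60),(30,255,255),100):
    P=np.array([ray(c,p[0],70) for p in k],np.float32); print(cv2.minAreaRect(P),cen(k),cv2.contourArea(k))
```

```text
t 4.5 [ 502.3 -106.1  178.8] [ 3.142  0.    -0.161] F [ 0.   0.9 -2. ] op 17.5 gf 50.3
[ 502.28638187 -105.98070046  126.48761319] [322.4 219.6]
((499.2855529785156, -304.1760559082031), (81.67083740234375, 59.82956314086914), 73.0724868774414) (586.4907537955413, 155.7089233535626) 8156.5
((543.12451171875, -112.02839660644531), (26.702709197998047, 26.70595932006836), 35.75370407104492) (321.58795860771403, 139.21746629037315) 1063.0
((537.9769897460938, 107.20695495605469), (27.610904693603516, 26.805137634277344), 80.83758544921875) (37.2912990832036, 192.73862653520152) 963.5
```

View pics/w3.png

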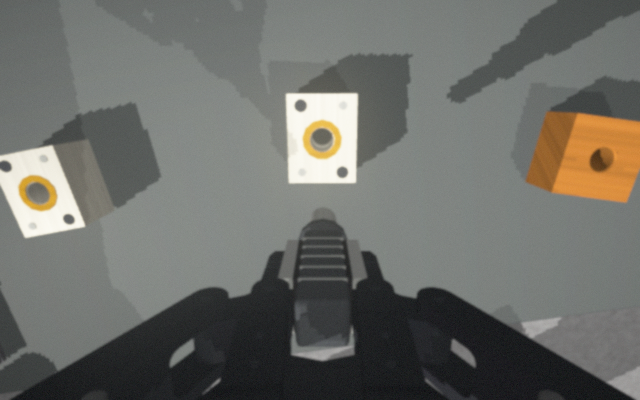

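The bore is centred at (321.6,139.2) and the pin tip is visible at about (323,210), close to where I expected it. I'll pin the tip edges down numerically.

Run:
```python
from h import *
g=cv2.cvtColor(cv2.imread("pics/w3.png"),6)
for r in range(204,224,2): print(r,g[r,304:344])
c=cam("wrist");s=arm.observe();A=R.from_euler("xyz",s["ee_rot"]);
for dx,dy,dz in((8,0,50.9),(6.5,0,52.4),(0,8,50.9),(0,-8,50.9)): print(proj(c,s["eef_pos"]+A.apply([dx,dy,dz])))
```

```text
204 [140 140 137 140 140 140 138 137 139 142 140 141 139 139 139 139 140 139
 139 138 138 139 137 140 137 139 139 139 138 135 137 139 138 140 138 139
 138 137 140 137]
206 [140 138 139 142 140 140 138 137 138 138 138 141 141 138 139 136 137 135
 133 136 133 134 138 137 138 140 137 137 137 138 138 137 136 137 138 137
 137 135 134 136]
208 [138 138 138 139 139 140 140 139 137 138 136 136 132 127 124 123 118 117
 117 117 121 119 122 124 129 129 134 136 137 136 137 135 138 139 135 138
 136 137 139 135]
210 [137 138 140 141 139 139 135 139 135 131 129 118 112 111 113 113 115 113
 115 113 115 111 113 113 110 112 118 125 132 135 137 138 136 135 138 136
 137 136 136 137]
212 [137 138 139 137 138 138 136 134 128 124 115 110 109 110 109 112 114 113
 113 110 110 115 111 113 111 114 110 112 115 123 130 134 134 136 137 135
 135 134 137 134]
214 [136 135 138 136 137 136 135 131 125 119 114 110 109 109 114 113 114 113
 110 113 111 111 112 113 113 111 112 107 109 112 119 129 133 137 136 138
 136 136 140 135]
216 [136 137 138 137 139 136 135 131 125 116 113 110 109 109 112 113 113 113
 110 110 112 112 110 113 109 111 109 109 107 107 110 121 132 134 137 137
 136 133 134 137]
218 [139 138 138 137 138 137 137 130 123 115 109 105 105 104 103 104 100  97
  97  93  96  97 100 102 104 106 108 106 105 102 109 116 125 132 136 137
 136 135 136 136]
220 [138 135 137 136 137 134 126 116 102  90  86  82  79  77  76  71  72  67
  65  69  69  71  71  72  78  79  82  83  88  90  95 106 122 129 135 136
 136 136 136 135]
222 [138 137 134 129 118 105  91  75  70  68  71  70  63  66  72  67  71  73
  72  74  72  70  67  68  72  67  67  66  67  70  73  81 101 119 129 131
 134 137 135 135]
[322.4 207.7]
[322.4 209.3]
[335.8 220.5]
[309.  220.5]
```

Run:
```python
from h import *
st();go(543.1,-112,126,-.16)
```

```text
t 4.6 [ 502.3 -105.8  178.9] [-3.142  0.    -0.161] F [-0.  -1.  -0.9] op 17.3 gf 50.3
shift [ 0.0413 -0.0005  0.0529] turn [-0.     0.    -0.001] dist 0.067
```

Call:
play_rows:
  moves: "0.02 0 0 0 0 0 0;0.041 -0.0005 0.01 0 0 0 0;0.041 -0.0005 0.03 0 0 0 0;0.041 -0.0005 0.053 0 0 0 0;0.041 -0.0005 0.053 0 0 0 0;0.041 -0.0005 0.053 0 0 0 0;0.041 -0.0005 0.053 0 0 0 0;0.041 -0.0005 0.053 0 0 0 0"

```text
t: 5.27
eef_pos: [543.4, -111.6, 127.7]
ee_rot: [3.142, -0.002, -0.16]
force: [0.0, -0.2, -0.8]
opening: 17.6
grasp_force: 50.2
```

Run:
```python
from h import *
st();go(543.1,-112,120,-.16)
```

```text
t 5.27 [ 543.4 -111.6  127.7] [ 3.142e+00 -2.000e-03 -1.600e-01] F [ 0.  -0.2 -0.8] op 17.6 gf 50.2
shift [-0.0003  0.0004  0.0077] turn [ 0.    -0.002 -0.   ] dist 0.008
```

Call:
play_rows:
  moves: "0 0 0.001 0 0 0 0;0 0 0.002 0 0 0 0;0 0 0.003 0 0 0 0;0 0 0.004 0 0 0 0;0 0 0.005 0 0 0 0;0 0 0.006 0 0 0 0;0 0 0.006 0 0 0 0;0 0 0.006 0 0 0 0"

```text
t: 5.93
eef_pos: [542.7, -111.5, 119.7]
ee_rot: [3.141, 0.001, -0.16]
force: [-1.3, -0.9, -2.5]
opening: 17.6
grasp_force: 50.4
```

Call:
play_rows:
  moves: "0 0 0.002 0 0 0 0;0 0 0.004 0 0 0 0;0 0 0.006 0 0 0 0;0 0 0.008 0 0 0 0;0 0 0.01 0 0 0 0;0 0 0.012 0 0 0 0;0 0 0.013 0 0 0 0;0 0 0.013 0 0 0 0"

```text
t: 6.6
eef_pos: [542.7, -111.5, 106.5]
ee_rot: [3.142, 0.001, -0.16]
force: [-2.2, -0.3, -3.2]
opening: 17.4
grasp_force: 50.2
```

Call:
play_rows:
  moves: "0 0 0.0005 0 0 0 0;0 0 0.001 0 0 0 0;0 0 0.0015 0 0 0 0;0 0 0.002 0 0 0 0;0 0 0.0025 0 0 0 0;0 0 0.003 0 0 0 0;0 0 0.0035 0 0 0 0;0 0 0.0035 0 0 0 0"

```text
t: 7.27
eef_pos: [542.9, -111.5, 103.3]
ee_rot: [3.142, 0.0, -0.16]
force: [-3.2, -2.1, -0.3]
opening: 17.5
grasp_force: 50.5
```

Call:
play_rows:
  moves: "0 0 0.0003 0 0 0 0;0 0 0.0005 0 0 0 0;0 0 0.0005 0 0 0 0;0 0 0.0005 0 0 0 0;0 0 0.0005 0 0 0 0;0 0 0.0005 0 0 0 0;0 0 0.0005 0 0 0 0;0 0 0.0005 0 0 0 0"

```text
t: 7.93
eef_pos: [542.8, -111.5, 102.9]
ee_rot: [3.142, 0.0, -0.16]
force: [-2.3, -1.6, 0.7]
opening: 17.4
grasp_force: 50.5
```

Call:
play_rows:
  moves: "0 0 0.0003 0 0 0 0;0 0 0.0005 0 0 0 0;0 0 0.0005 0 0 0 0;0 0 0.0005 0 0 0 0;0 0 0.0005 0 0 0 0;0 0 0.0005 0 0 0 0;0 0 0.0005 0 0 0 0;0 0 0.0005 0 0 0 0"

```text
t: 8.6
eef_pos: [542.9, -111.5, 102.5]
ee_rot: [3.142, -0.0, -0.16]
force: [-4.6, -1.7, 0.9]
opening: 17.1
grasp_force: 50.5
```

Call:
play_rows:
  moves: "0 0 0.0003 0 0 0 0;0 0 0.0005 0 0 0 0;0 0 0.0005 0 0 0 0;0 0 0.0005 0 0 0 0;0 0 0.0005 0 0 0 0;0 0 0.0005 0 0 0 0;0 0 0.0005 0 0 0 0;0 0 0.0005 0 0 0 0"

```text
t: 9.27
eef_pos: [543.0, -111.5, 101.9]
ee_rot: [-3.141, -0.0, -0.16]
force: [-4.1, -0.7, -0.1]
opening: 17.0
grasp_force: 50.5
```

Call:
play_rows:
  moves: "-0.0003 0 0.0003 0 0 0 0;-0.0003 0 0.0005 0 0 0 0;-0.0003 0 0.0007 0 0 0 0;-0.0003 0 0.0009 0 0 0 0;-0.0003 0 0.001 0 0 0 0;-0.0003 0 0.001 0 0 0 0;-0.0003 0 0.001 0 0 0 0;-0.0003 0 0.001 0 0 0 0"

```text
t: 9.93
eef_pos: [542.7, -111.4, 100.9]
ee_rot: [-3.141, -0.0, -0.16]
force: [-0.7, -1.2, -2.0]
opening: 17.2
grasp_force: 50.3
```

Call:
play_rows:
  moves: "0 0 0.0004 0 0 0 0;0 0 0.0008 0 0 0 0;0 0 0.0012 0 0 0 0;0 0 0.0016 0 0 0 0;0 0 0.002 0 0 0 0;0 0 0.002 0 0 0 0;0 0 0.002 0 0 0 0;0 0 0.002 0 0 0 0"

```text
t: 10.6
eef_pos: [542.6, -111.5, 99.0]
ee_rot: [3.142, -0.0, -0.16]
force: [1.0, 0.4, -1.6]
opening: 17.5
grasp_force: 50.3
```

Call:
play_rows:
  moves: "0 0 0.0015 0 0 0 0;0 0 0.003 0 0 0 0;0 0 0.0045 0 0 0 0;0 0 0.006 0 0 0 0;0 0 0.007 0 0 0 0;0 0 0.0075 0 0 0 0;0 0 0.0075 0 0 0 0;0 0 0.0075 0 0 0 0"

```text
t: 11.27
eef_pos: [542.6, -111.5, 91.4]
ee_rot: [-3.142, 0.0, -0.16]
force: [-0.2, -0.5, -1.8]
opening: 17.2
grasp_force: 50.3
```

Call:
play_rows:
  moves: "0 0 0.0003 0 0 0 0;0 0 0.0005 0 0 0 0;0 0 0.0005 0 0 0 0;0 0 0.0005 0 0 0 0;0 0 0.0005 0 0 0 0;0 0 0.0005 0 0 0 0;0 0 0.0005 0 0 0 0;0 0 0.0005 0 0 0 0"

```text
t: 11.93
eef_pos: [542.6, -111.5, 91.0]
ee_rot: [-3.142, -0.0, -0.16]
force: [-0.2, -0.2, -1.8]
opening: 17.6
grasp_force: 50.3
```

Call:
play_rows:
  moves: "0 0 0.0002 0 0 0 0;0 0 0.0004 0 0 0 0;0 0 0.0004 0 0 0 0;0 0 0.0004 0 0 0 0;0 0 0.0004 0 0 0 0;0 0 0.0004 0 0 0 0;0 0 0.0004 0 0 0 0;0 0 0.0004 0 0 0 0"

```text
t: 12.6
eef_pos: [542.6, -111.5, 90.6]
ee_rot: [-3.142, -0.0, -0.16]
force: [-0.5, -0.8, -0.8]
opening: 17.2
grasp_force: 50.4
```

Call:
play_rows:
  moves: "0 0 0.0002 0 0 0 0;0 0 0.0003 0 0 0 0;0 0 0.0003 0 0 0 0;0 0 0.0003 0 0 0 0;0 0 0.0003 0 0 0 0;0 0 0.0003 0 0 0 0;0 0 0.0003 0 0 0 0;0 0 0.0003 0 0 0 0"

```text
t: 13.27
eef_pos: [542.7, -111.5, 90.5]
ee_rot: [3.142, -0.0, -0.16]
force: [-1.4, 0.8, 4.2]
opening: 17.4
grasp_force: 50.9
```

Run:
```python
from h import *
go(498,106,179,.03)
```

```text
shift [-0.0788 -0.2076 -0.0886] turn [ 0.   -0.   -0.19] dist 0.239
```

Call:
play_rows:
  moves: "0 0 -0.008 0 0 0 0;0 0 -0.025 0 0 0 0;0 0 -0.05 0 0 0 0;0 0 -0.075 0 0 0 0;0 0 -0.089 0 0 0 0;-0.012 -0.035 -0.089 0 0 -0.05 0;-0.025 -0.07 -0.089 0 0 -0.1 0;-0.04 -0.105 -0.089 0 0 -0.15 0"

```text
t: 13.93
eef_pos: [519.7, -2.7, 179.5]
ee_rot: [-3.14, -0.0, -0.006]
force: [0.9, 1.1, -1.6]
opening: 17.5
grasp_force: 50.3
```

Run:
```python
from h import *
st();go(498,106,179,.03)
```

```text
t 13.93 [519.7  -2.7 179.5] [-3.14  -0.    -0.006] F [ 0.9  1.1 -1.6] op 17.5 gf 50.3
shift [-0.0224 -0.1086  0.0007] turn [-0.002 -0.    -0.036] dist 0.111
```

Call:
play_rows:
  moves: "-0.008 -0.035 0 0 0 -0.036 0;-0.016 -0.07 0 0 0 -0.036 0;-0.022 -0.107 0 0 0 -0.036 0;-0.022 -0.107 0 0 0 -0.036 0;-0.022 -0.107 0 0 0 -0.036 0;-0.022 -0.107 0 0 0 -0.036 0;-0.022 -0.107 0 0 0 -0.036 0;-0.022 -0.107 0 0 0 -0.036 0"

```text
t: 14.6
eef_pos: [503.2, 52.5, 179.3]
ee_rot: [-3.109, 0.001, 0.087]
force: [0.6, 0.5, -1.3]
opening: 17.4
grasp_force: 50.3
```

```bash
cat > look.py <<'E'
from h import *
import sys
st();c=cam("wrist",sys.argv[1])
s=arm.observe();A=R.from_euler("xyz",s["ee_rot"]);tip=s["eef_pos"]+A.apply([0,0,52.4]);print(proj(c,tip))
for k in blobs(c,(10,110,60),(30,255,255),100):
    P=np.array([ray(c,p[0],70) for p in k],np.float32); print(cv2.minAreaRect(P),cen(k),cv2.contourArea(k))
for k in blobs(c,(0,0,190),(180,60,255),1000):
    P=np.array([ray(c,p[0],70) for p in k],np.float32); print("white",cv2.minAreaRect(P),cen(k),cv2.contourArea(k))
g=cv2.cvtColor(c["img"],6)
for r in(210,212,214,216): print(r,g[r,304:344])
E
python3 look.py w4
```

```text
t 14.6 [503.2  52.5 179.3] [-3.109e+00  1.000e-03  8.700e-02] F [ 0.6  0.5 -1.3] op 17.4 gf 50.3
[322.4 219.8]
((542.5, -112.05000305175781), (26.517913818359375, 27.857837677001953), 5.194751262664795) (558.0705475330926, 162.9187725631769) 1108.0
((538.0062255859375, 106.85709381103516), (26.754112243652344, 26.782344818115234), 48.81376647949219) (258.0020783373301, 141.49480415667463) 1042.5
white ((543.65673828125, -102.48701477050781), (69.38802337646484, 64.46451568603516), 81.79532623291016) (548.7670909266222, 164.51393308263425) 6914.0
white ((538.1448364257812, 106.63307189941406), (65.2365493774414, 50.6343994140625), 2.0535385608673096) (258.0542733602875, 139.88858939802336) 5936.0
210 [150 151 149 148 150 150 148 148 145 144 137 129 120 115 110 110 109 110
 109 108 107 110 106 108 109 112 120 127 140 144 145 149 145 145 146 147
 145 148 146 146]
212 [149 149 149 149 148 149 148 147 142 135 127 122 115 111 112 112 112 109
 107 110 109 108 110 110 108 108 107 112 117 129 137 145 146 144 145 147
 147 148 146 146]
214 [149 148 150 151 146 148 147 143 139 132 130 120 112 112 111 110 110 110
 106 107 108 107 108 110 111 108 111 107 105 107 122 139 145 147 148 143
 146 147 145 147]
216 [148 150 149 149 151 148 149 146 141 131 127 119 113 112 112 109 109 107
 107 108 108 110 106 108 107 107 110 106 105 105 114 128 140 145 145 147
 149 143 146 144]
```

Run:
```python
from h import *
st();s=arm.observe();print(s["q"].round(3),s["joint_vel"].round(3));go(498,107,179,.03)
```

```text
t 14.65 [503.2  52.6 179.3] [-3.109e+00  1.000e-03  8.700e-02] F [ 0.4  0.  -1.2] op 17.4 gf 50.3
[ 0.086 -0.031 -0.045  1.557  0.033  3.141] [ 0.004 -0.002 -0.002  0.     0.    -0.001]
shift [-0.0004 -0.0546  0.0021] turn [-0.033  0.002  0.057] dist 0.055
```

Call:
play_rows:
  moves: "0 0 0 0 0 -0.07 0;0 0 0 0 0 -0.14 0;0 0 0 0 0 -0.21 0;0 0 0 0 0 -0.27 0;0 0 0 0 0 -0.27 0;0 0 0 0 0 -0.27 0;0 0 0 0 0 -0.27 0;0 0 0 0 0 -0.27 0"

```text
t: 15.32
eef_pos: [503.0, 53.2, 179.4]
ee_rot: [-3.11, -0.008, 0.356]
force: [0.4, 0.2, -1.1]
opening: 17.2
grasp_force: 50.3
```

Run:
```python
from h import *
st();s=arm.observe();print(s["q"].round(3));go(538-40*np.cos(.3),106.9-40*np.sin(.3),179,.3)
```

```text
t 15.32 [503.   53.2 179.4] [-3.11  -0.008  0.356] F [ 0.4  0.2 -1.1] op 17.2 gf 50.3
[ 0.087 -0.031 -0.046  1.557  0.033  2.872]
shift [ 0.0116 -0.0404  0.0018] turn [-0.032 -0.007  0.056] dist 0.042
```

Call:
play_rows:
  moves: "0.006 -0.02 0.001 -0.032 -0.007 0.056 0;0.012 -0.04 0.002 -0.032 -0.007 0.056 0;0.012 -0.04 0.002 -0.032 -0.007 0.056 0;0.012 -0.04 0.002 -0.032 -0.007 0.056 0;0.012 -0.04 0.002 -0.032 -0.007 0.056 0;0.012 -0.04 0.002 -0.032 -0.007 0.056 0;0.012 -0.04 0.002 -0.032 -0.007 0.056 0;0.012 -0.04 0.002 -0.032 -0.007 0.056 0"

```text
t: 15.98
eef_pos: [500.2, 94.5, 178.8]
ee_rot: [3.142, -0.0, 0.301]
force: [-0.0, 0.0, -1.7]
opening: 17.5
grasp_force: 50.3
```

```bash
python3 look.py w5; python3 -c "
from h import *
go(538,106.9,126,.3)"
```

```text
t 15.98 [500.2  94.5 178.8] [ 3.142 -0.     0.301] F [-0.   0.  -1.7] op 17.5 gf 50.3
[322.4 219.7]
((538.2849731445312, 106.60377502441406), (26.846885681152344, 26.395288467407227), 16.991329193115234) (322.1495827428751, 141.5051173043615) 1058.5
((542.7532348632812, -112.37077331542969), (27.10144805908203, 27.69550895690918), 24.717641830444336) (592.8967110125645, 220.3270509977827) 902.0
white ((544.4450073242188, -98.68438720703125), (77.92626190185547, 64.541748046875), 81.7105484008789) (579.123875592554, 214.25866574170422) 7207.5
white ((538.021484375, 106.53456115722656), (65.05004119873047, 51.14436340332031), 1.8476066589355469) (322.2354642438132, 140.21347302938528) 6108.5
210 [153 154 155 153 154 155 157 152 153 151 148 143 137 130 127 123 123 114
 114 111 114 116 116 119 116 118 124 134 143 150 153 150 154 152 153 152
 153 154 153 153]
212 [156 153 154 153 155 151 152 153 150 147 145 139 130 128 125 121 121 115
 116 113 112 116 116 115 115 116 114 118 123 134 143 150 151 153 153 153
 151 152 152 150]
214 [156 151 152 154 153 152 156 155 150 149 141 138 131 127 125 120 121 115
 115 114 113 116 112 115 114 116 115 112 112 117 126 140 152 151 152 152
 150 150 153 150]
216 [153 153 151 151 155 153 155 155 152 146 139 135 130 126 125 122 119 112
 111 113 112 111 115 111 114 112 112 113 110 111 116 132 147 149 150 153
 149 152 151 152]
shift [ 0.0397 -0.0006  0.0529] turn [-0.    -0.     0.001] dist 0.066
```

Call:
play_rows:
  moves: "0.02 -0.0007 0 0 0 0 0;0.0393 -0.0007 0.01 0 0 0 0;0.0393 -0.0007 0.03 0 0 0 0;0.0393 -0.0007 0.053 0 0 0 0;0.0393 -0.0007 0.053 0 0 0 0;0.0393 -0.0007 0.053 0 0 0 0;0.0393 -0.0007 0.053 0 0 0 0;0.0393 -0.0007 0.053 0 0 0 0"

```text
t: 16.7
eef_pos: [538.0, 107.4, 127.6]
ee_rot: [3.141, -0.002, 0.302]
force: [-0.1, 0.2, -1.8]
opening: 17.3
grasp_force: 50.3
```

Call:
play_rows:
  moves: "0 0 0.001 0 0 0 0;0 0 0.002 0 0 0 0;0 0 0.003 0 0 0 0;0 0 0.004 0 0 0 0;0 0 0.005 0 0 0 0;0 0 0.006 0 0 0 0;0 0 0.006 0 0 0 0;0 0 0.006 0 0 0 0"

```text
t: 17.37
eef_pos: [537.3, 107.1, 119.6]
ee_rot: [3.141, 0.001, 0.302]
force: [-1.3, -2.6, -1.2]
opening: 17.5
grasp_force: 50.3
```

Call:
play_rows:
  moves: "-0.0001 0.0002 0.002 0 0 0 0;-0.0001 0.0002 0.004 0 0 0 0;-0.0001 0.0002 0.006 0 0 0 0;-0.0001 0.0002 0.008 0 0 0 0;-0.0001 0.0002 0.01 0 0 0 0;-0.0001 0.0002 0.012 0 0 0 0;-0.0001 0.0002 0.013 0 0 0 0;-0.0001 0.0002 0.013 0 0 0 0"

```text
t: 18.03
eef_pos: [537.3, 107.2, 106.4]
ee_rot: [-3.141, 0.0, 0.302]
force: [-0.8, -2.0, -2.1]
opening: 17.4
grasp_force: 50.3
```

Call:
play_rows:
  moves: "0 0 0.0005 0 0 0 0;0 0 0.001 0 0 0 0;0 0 0.0015 0 0 0 0;0 0 0.002 0 0 0 0;0 0 0.0025 0 0 0 0;0 0 0.003 0 0 0 0;0 0 0.003 0 0 0 0;0 0 0.003 0 0 0 0"

```text
t: 18.7
eef_pos: [537.4, 107.2, 103.7]
ee_rot: [-3.141, 0.0, 0.302]
force: [-1.5, -2.5, -1.1]
opening: 17.4
grasp_force: 50.3
```

Contact is expected near 102.5; going in small steps.

Call:
play_rows:
  moves: "-0.0001 0.0001 0.0002 0 0 0 0;-0.0001 0.0001 0.0004 0 0 0 0;-0.0001 0.0001 0.0006 0 0 0 0;-0.0001 0.0001 0.0007 0 0 0 0;-0.0001 0.0001 0.0007 0 0 0 0;-0.0001 0.0001 0.0007 0 0 0 0;-0.0001 0.0001 0.0007 0 0 0 0;-0.0001 0.0001 0.0007 0 0 0 0"

```text
t: 19.37
eef_pos: [537.4, 107.1, 103.1]
ee_rot: [-3.141, -0.0, 0.302]
force: [-1.4, 0.5, -0.8]
opening: 17.4
grasp_force: 50.4
```

Call:
play_rows:
  moves: "0 0 0.0002 0 0 0 0;0 0 0.0003 0 0 0 0;0 0 0.0003 0 0 0 0;0 0 0.0003 0 0 0 0;0 0 0.0003 0 0 0 0;0 0 0.0003 0 0 0 0;0 0 0.0003 0 0 0 0;0 0 0.0003 0 0 0 0"

```text
t: 20.03
eef_pos: [537.4, 107.1, 102.8]
ee_rot: [-3.142, -0.0, 0.302]
force: [-0.2, -0.4, -2.6]
opening: 17.4
grasp_force: 50.3
```

Call:
play_rows:
  moves: "0 0 0.0002 0 0 0 0;0 0 0.0003 0 0 0 0;0 0 0.0003 0 0 0 0;0 0 0.0003 0 0 0 0;0 0 0.0003 0 0 0 0;0 0 0.0003 0 0 0 0;0 0 0.0003 0 0 0 0;0 0 0.0003 0 0 0 0"

```text
t: 20.7
eef_pos: [537.4, 107.0, 102.5]
ee_rot: [-3.142, -0.0, 0.302]
force: [0.2, 0.3, -1.8]
opening: 17.5
grasp_force: 50.3
```

Call:
play_rows:
  moves: "0 0 0.0002 0 0 0 0;0 0 0.0003 0 0 0 0;0 0 0.0003 0 0 0 0;0 0 0.0003 0 0 0 0;0 0 0.0003 0 0 0 0;0 0 0.0003 0 0 0 0;0 0 0.0003 0 0 0 0;0 0 0.0003 0 0 0 0"

```text
t: 21.37
eef_pos: [537.4, 107.0, 102.3]
ee_rot: [-3.142, -0.0, 0.302]
force: [-0.9, -0.3, 0.4]
opening: 17.5
grasp_force: 50.6
```

Call:
play_rows:
  moves: "0 0 0.0002 0 0 0 0;0 0 0.0003 0 0 0 0;0 0 0.0003 0 0 0 0;0 0 0.0003 0 0 0 0;0 0 0.0003 0 0 0 0;0 0 0.0003 0 0 0 0;0 0 0.0003 0 0 0 0;0 0 0.0003 0 0 0 0"

```text
t: 22.03
eef_pos: [537.5, 107.1, 102.2]
ee_rot: [3.142, -0.0, 0.302]
force: [-1.5, -0.5, 5.2]
opening: 17.5
grasp_force: 51.2
```

Call:
play_rows:
  moves: "0 0 0 0 0 0 0;0 0 0 0 0 0 0;0 0 0 0 0 0 0;0 0 0 0 0 0 0;0 0 -0.008 0 0 0 0;0 0 -0.025 0 0 0 0;0 0 -0.045 0 0 0 0;0 0 -0.06 0 0 0 0"

```text
t: 22.7
eef_pos: [537.3, 107.1, 163.1]
ee_rot: [-3.141, 0.0, 0.302]
force: [0.5, 0.1, -1.4]
opening: 17.1
grasp_force: 50.3
```

```bash
python3 -c "
from h import *
st();go(542.6,-111.5,150,-.16)"
```

```text
t 22.7 [537.3 107.1 163.1] [-3.141  0.     0.302] F [ 0.5  0.1 -1.4] op 17.1 gf 50.3
shift [-0.06    0.2102  0.013 ] turn [-0.     0.     0.462] dist 0.219
```

Call:
play_rows:
  moves: "-0.01 0.035 0 0 0 0.08 0;-0.02 0.07 0 0 0 0.15 0;-0.03 0.105 0 0 0 0.23 0;-0.04 0.14 0 0 0 0.31 0;-0.05 0.175 0 0 0 0.39 0;-0.06 0.21 0 0 0 0.462 0;-0.06 0.21 0 0 0 0.462 0;-0.06 0.21 0 0 0 0.462 0"

```text
t: 23.37
eef_pos: [542.3, -113.0, 161.6]
ee_rot: [-3.141, 0.001, -0.163]
force: [0.0, -0.3, -1.7]
opening: 17.5
grasp_force: 50.2
```

```bash
python3 -c "
from h import *
arm.read_camera('wrist');st();go(542.6,-111.5,126,-.16)"
```

```text
t 23.42 [ 542.4 -111.8  161.7] [-3.141e+00  1.000e-03 -1.610e-01] F [ 0.2  0.1 -1.4] op 17.6 gf 50.2
shift [ 0.0002 -0.0003  0.0357] turn [-0.     0.001 -0.001] dist 0.036
```

Call:
play_rows:
  moves: "0.0002 -0.0003 0.015 0 0 0 0;0.0002 -0.0003 0.03 0 0 0 0;0.0002 -0.0003 0.036 0 0 0 0;0.0002 -0.0003 0.036 0 0 0 0;0.0002 -0.0003 0.037 0 0 0 0;0.0002 -0.0003 0.039 0 0 0 0;0.0002 -0.0003 0.041 0 0 0 0;0.0002 -0.0003 0.042 0 0 0 0"

```text
t: 24.08
eef_pos: [543.1, -111.0, 120.6]
ee_rot: [3.141, -0.001, -0.16]
force: [-2.0, -0.5, 6.1]
opening: 17.3
grasp_force: 51.2
```

Call:
play_rows:
  moves: "0 0 0.002 0 0 0 0;0 0 0.004 0 0 0 0;0 0 0.006 0 0 0 0;0 0 0.008 0 0 0 0;0 0 0.01 0 0 0 0;0 0 0.012 0 0 0 0;0 0 0.014 0 0 0 0;0 0 0.015 0 0 0 0"

```text
t: 24.75
eef_pos: [542.6, -111.1, 104.5]
ee_rot: [3.141, 0.0, -0.16]
force: [-2.7, -1.7, 0.1]
opening: 17.2
grasp_force: 50.5
```

```bash
python3 -c "
from h import *
arm.read_camera('wrist');st();go(542.6,-111.5,91,-.16)"
```

```text
t 24.8 [ 542.6 -111.1  104.4] [ 3.141e+00  1.000e-03 -1.600e-01] F [-1.9 -1.7 -1.5] op 17.5 gf 50.3
shift [0.0001 0.0004 0.0134] turn [0.    0.001 0.   ] dist 0.013
```

Call:
play_rows:
  moves: "-0.0001 0.0004 0.002 0 0 0 0;-0.0001 0.0004 0.004 0 0 0 0;-0.0001 0.0004 0.006 0 0 0 0;-0.0001 0.0004 0.008 0 0 0 0;-0.0001 0.0004 0.01 0 0 0 0;-0.0001 0.0004 0.012 0 0 0 0;-0.0001 0.0004 0.0128 0 0 0 0;-0.0001 0.0004 0.0128 0 0 0 0"

```text
t: 25.47
eef_pos: [542.7, -111.3, 91.8]
ee_rot: [-3.141, 0.0, -0.16]
force: [-0.2, 0.0, -2.2]
opening: 17.6
grasp_force: 50.3
```

Call:
play_rows:
  moves: "0 0 0.0002 0 0 0 0;0 0 0.0004 0 0 0 0;0 0 0.0006 0 0 0 0;0 0 0.0006 0 0 0 0;0 0 0.0006 0 0 0 0;0 0 0.0006 0 0 0 0;0 0 0.0006 0 0 0 0;0 0 0.0006 0 0 0 0"

```text
t: 26.13
eef_pos: [542.7, -111.4, 91.5]
ee_rot: [-3.142, -0.0, -0.16]
force: [-0.3, 0.1, -1.3]
opening: 17.4
grasp_force: 50.4
```

Call:
play_rows:
  moves: "0 0 0.0002 0 0 0 0;0 0 0.0004 0 0 0 0;0 0 0.0006 0 0 0 0;0 0 0.0007 0 0 0 0;0 0 0.0007 0 0 0 0;0 0 0.0007 0 0 0 0;0 0 0.0007 0 0 0 0;0 0 0.0007 0 0 0 0"

```text
t: 26.8
eef_pos: [542.7, -111.4, 90.8]
ee_rot: [-3.142, -0.0, -0.16]
force: [0.3, -0.0, -1.8]
opening: 17.4
grasp_force: 50.3
```

Call:
play_rows:
  moves: "0 0 0.0002 0 0 0 0;0 0 0.0003 0 0 0 0;0 0 0.0003 0 0 0 0;0 0 0.0003 0 0 0 0;0 0 0.0003 0 0 0 0;0 0 0.0003 0 0 0 0;0 0 0.0003 0 0 0 0;0 0 0.0003 0 0 0 0"

```text
t: 27.47
eef_pos: [542.7, -111.4, 90.5]
ee_rot: [-3.142, -0.0, -0.16]
force: [-0.5, -0.1, -0.4]
opening: 17.0
grasp_force: 50.4
```

Call:
play_rows:
  moves: "0 0 0.0002 0 0 0 0;0 0 0.0003 0 0 0 0;0 0 0.0003 0 0 0 0;0 0 0.0003 0 0 0 0;0 0 0.0003 0 0 0 0;0 0 0.0003 0 0 0 0;0 0 0.0003 0 0 0 0;0 0 0.0003 0 0 0 0"

```text
t: 28.13
eef_pos: [542.7, -111.4, 90.4]
ee_rot: [-3.142, -0.0, -0.16]
force: [-0.8, -0.2, 5.1]
opening: 17.6
grasp_force: 51.1
```

Call:
play_rows:
  moves: "0 0 0 0 0 0 0.5;0 0 0 0 0 0 1;0 0 0 0 0 0 1;0 0 0 0 0 0 1;0 0 0 0 0 0 1;0 0 -0.03 0 0 0 1;0 0 -0.06 0 0 0 1;0 0 -0.09 0 0 0 1"

```text
t: 28.8
eef_pos: [542.2, -111.3, 180.9]
ee_rot: [-3.141, 0.001, -0.16]
force: [0.8, -0.5, 0.2]
opening: 85.2
grasp_force: 0.0
```

```bash
python3 -c "
from h import *
st();print(arm.observe()['q'].round(2));go(538.1,106.6,190,-3.1)"; python3 -c "
from h import *
for n in('top','scene'):
  c=cam(n)
  for k in blobs(c,(0,0,80),(180,60,255),30):
    x=cen(k)
    a=ray(c,x,40)
    if 380<a[0]<530 and 230<a[1]<400: P=np.array([ray(c,p[0],52 if cv2.contourArea(k)>9999 else 34) for p in k],np.float32); print(n,x,cv2.contourArea(k),cv2.minAreaRect(P))
  cv2.imwrite('pics/%s_t.png'%n,c['img'])
t=cv2.imread('pics/top_t.png');s=cv2.imread('pics/scene_t.png')
cv2.imwrite('pics/tray.png',np.hstack([cv2.resize(t[170:265,155:255],(400,380)),cv2.resize(s[145:220,380:480],(400,300)).copy() if 0 else cv2.resize(s[140:235,380:480],(400,380))]))"
```

```text
t 28.8 [ 542.2 -111.3  180.9] [-3.141e+00  1.000e-03 -1.600e-01] F [ 0.8 -0.5  0.2] op 85.2 gf 0.0
[-0.2   0.08  0.07  1.56  0.    3.1 ]
shift [-0.0387 -0.2145 -0.009 ] turn [2.00e-03 0.00e+00 2.94e+00] dist 0.218
```

View pics/tray.png

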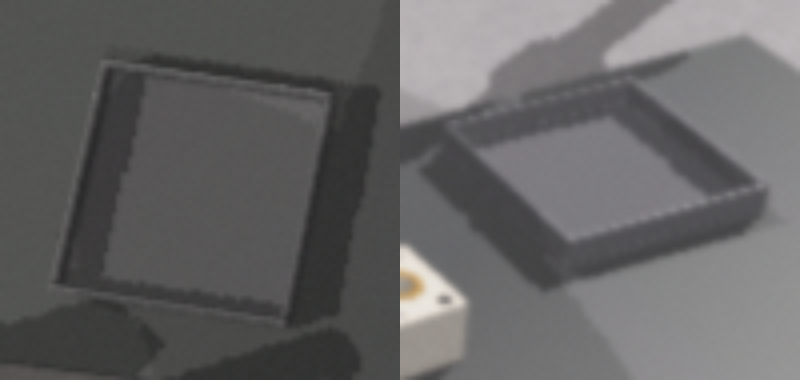

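The tray is empty. In the top crop its rim corners are (105,62), (330,93), (288,323) and (55,287). In the scene crop they are (448,123), (632,78), (765,185) and (572,240).

Call:
play_rows:
  moves: "-0.005 -0.027 -0.009 0 0 -0.12 1;-0.01 -0.054 -0.009 0 0 -0.24 1;-0.015 -0.08 -0.009 0 0 -0.36 1;-0.02 -0.107 -0.009 0 0 -0.48 1;-0.025 -0.134 -0.009 0 0 -0.6 1;-0.029 -0.16 -0.009 0 0 -0.72 1;-0.034 -0.187 -0.009 0 0 -0.84 1;-0.039 -0.2145 -0.009 0 0 -0.96 1"

```text
t: 29.57
eef_pos: [538.0, 107.8, 188.7]
ee_rot: [-3.141, 0.0, 0.806]
force: [0.8, 0.1, -0.5]
opening: 85.5
grasp_force: 0.0
```

Call:
play_rows:
  moves: "0 0 0 0 0 -0.12 1;0 0 0 0 0 -0.24 1;0 0 0 0 0 -0.36 1;0 0 0 0 0 -0.48 1;0 0 0 0 0 -0.6 1;0 0 0 0 0 -0.72 1;0 0 0 0 0 -0.84 1;0 0 0 0 0 -0.96 1"

```text
t: 30.23
eef_pos: [538.2, 106.5, 188.6]
ee_rot: [-3.141, -0.0, 1.766]
force: [-1.4, -0.4, -0.3]
opening: 85.8
grasp_force: 0.0
```

Call:
play_rows:
  moves: "0 0 0 0 0 -0.12 1;0 0 0 0 0 -0.24 1;0 0 0 0 0 -0.36 1;0 0 0 0 0 -0.48 1;0 0 0 0 0 -0.6 1;0 0 0 0 0 -0.72 1;0 0 0 0 0 -0.84 1;0 0 0 0 0 -0.96 1"

```text
t: 30.9
eef_pos: [538.2, 106.6, 188.6]
ee_rot: [-3.141, -0.0, 2.726]
force: [0.5, -0.1, -0.4]
opening: 85.5
grasp_force: 0.0
```

```bash
python3 -c "
from h import *
st();print(arm.observe()['q'].round(2));go(538.1,106.6,150,.034+np.pi)
t=cam('top');s=cam('scene')
for c,k in((t,[(155+a/4,170+b/4) for a,b in((105,62),(330,93),(288,323),(55,287))]),(s,[(380+(a-400)/4,140+b/4) for a,b in((448,123),(632,78),(765,185),(572,240))])):
  P=np.array([ray(c,p,52) for p in k],np.float32);print(P,P.mean(0),cv2.minAreaRect(P))
"
```

```text
t 30.9 [538.2 106.6 188.6] [-3.141 -0.     2.726] F [ 0.5 -0.1 -0.4] op 85.5 gf 0.0
[0.2  0.07 0.08 1.58 0.   0.61]
shift [0.0001 0.     0.0386] turn [-0.   -0.   -0.45] dist 0.039
[[522.9 382. ]
 [520.5 236.5]
 [373.3 237.7]
 [377.6 384.3]] [448.57498 310.125  ] ((448.10003662109375, 309.8500061035156), (146.64967346191406, 147.29742431640625), 89.09313201904297)
[[378.  242.5]
 [382.6 387. ]
 [528.4 380.9]
 [525.8 237. ]] [453.7  311.85] ((454.2000732421875, 312.0), (144.5711212158203, 148.67893981933594), 87.86886596679688)
```

Call:
play_rows:
  moves: "0 0 0.01 0 0 -0.12 1;0 0 0.02 0 0 -0.24 1;0 0 0.03 0 0 -0.36 1;0 0 0.038 0 0 -0.45 1;0 0 0.038 0 0 -0.45 1;0 0 0.038 0 0 -0.45 1;0 0 0.038 0 0 -0.45 1;0 0 0.038 0 0 -0.45 1"

```text
t: 31.67
eef_pos: [538.6, 106.6, 151.9]
ee_rot: [3.141, 0.001, -3.116]
force: [0.4, -0.2, 0.8]
opening: 85.5
grasp_force: 0.0
```

```bash
python3 -c "
from h import *
st();c=cam('wrist','w6')
for k in blobs(c,(0,0,185),(180,60,255),1000):
    P=np.array([ray(c,p[0],70) for p in k],np.float32); print('white',cv2.minAreaRect(P),cen(k),cv2.contourArea(k))
go(538.1,106.6,37,.034+np.pi)
"
```

```text
t 31.67 [538.6 106.6 151.9] [ 3.141e+00  1.000e-03 -3.116e+00] F [ 0.4 -0.2  0.8] op 85.5 gf 0.0
white ((537.4150390625, 107.11426544189453), (65.03085327148438, 50.479713439941406), 2.1885838508605957) (322.5344249809596, 200.73950241177963) 6565.0
white ((544.2467651367188, -100.6514892578125), (29.15882682800293, 65.0046615600586), 80.72737121582031) (22.658450046685342, 204.16613756613754) 2677.5
shift [ 0.0006 -0.      0.1149] turn [ 0.     0.001 -0.008] dist 0.115
```

View pics/w6.png

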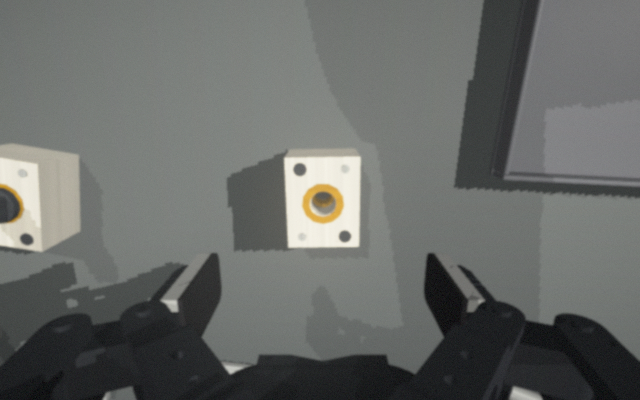

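Block 1 is centred between the fingers and aligned with them, its bore at (323,203).

Call:
play_rows:
  moves: "0.0006 0 0.03 0 0 -0.008 1;0.0006 0 0.06 0 0 -0.008 1;0.0006 0 0.085 0 0 -0.008 1;0.0006 0 0.1 0 0 -0.008 1;0.0006 0 0.11 0 0 -0.008 1;0.0006 0 0.115 0 0 -0.008 1;0.0006 0 0.115 0 0 -0.008 1;0.0006 0 0.115 0 0 -0.008 1"

```text
t: 32.38
eef_pos: [538.2, 106.6, 37.2]
ee_rot: [3.141, 0.001, -3.106]
force: [-0.2, 0.1, 0.9]
opening: 85.7
grasp_force: 0.0
```

Call:
play_rows:
  moves: "0 0 0 0 0 0 0.65;0 0 0 0 0 0 0.6;0 0 0 0 0 0 0.5;0 0 0 0 0 0 0.4;0 0 0 0 0 0 0.4;0 0 0 0 0 0 0.3;0 0 0 0 0 0 0.3;0 0 0 0 0 0 0.3"
  grip_force: 60

```text
t: 33.05
eef_pos: [538.3, 106.8, 37.3]
ee_rot: [3.141, 0.002, -3.105]
force: [-1.2, 0.2, 5.6]
opening: 49.3
grasp_force: 63.6
```

```bash
python3 -c "
from h import *
st();go(451.5,311,130,np.pi-.025)
"
```

```text
t 33.05 [538.3 106.8  37.3] [ 3.141e+00  2.000e-03 -3.105e+00] F [-1.2  0.2  5.6] op 49.3 gf 63.6
shift [ 0.0791  0.2073 -0.0927] turn [0.001 0.002 0.062] dist 0.24
```

Call:
play_rows:
  moves: "0 0 -0.015 0 0 0 0.3;0 0 -0.04 0 0 0 0.3;0 0 -0.07 0 0 0 0.3;0.012 0.032 -0.07 0 0 0 0.3;0.025 0.065 -0.07 0 0 0 0.3;0.04 0.1 -0.07 0 0 0.03 0.3;0.053 0.135 -0.07 0 0 0.06 0.3;0.066 0.17 -0.07 0 0 0.06 0.3"

```text
t: 33.72
eef_pos: [464.3, 275.1, 105.8]
ee_rot: [-3.141, -0.001, 3.116]
force: [1.4, 0.5, -4.1]
opening: 49.3
grasp_force: 63.5
```

```bash
python3 -c "
from h import *
st();go(451.5,311,80,np.pi-.025);go(451.5,311,44,np.pi-.025)
"
```

```text
t 33.72 [464.3 275.1 105.8] [-3.141e+00 -1.000e-03  3.116e+00] F [ 1.4  0.5 -4.1] op 49.3 gf 63.5
shift [0.0137 0.0355 0.0258] turn [-0.    -0.001 -0.001] dist 0.046
shift [0.0137 0.0356 0.0618] turn [-0.    -0.001 -0.001] dist 0.073
```

Call:
play_rows:
  moves: "0.0135 0.036 0 0 0 0 0.3;0.0135 0.036 0 0 0 0 0.3;0.0135 0.036 0.02 0 0 0 0.3;0.0135 0.036 0.035 0 0 0 0.3;0.0135 0.036 0.05 0 0 0 0.3;0.0135 0.036 0.058 0 0 0 0.3;0.0135 0.036 0.061 0 0 0 0.3;0.0135 0.036 0.061 0 0 0 0.3"

```text
t: 34.38
eef_pos: [452.5, 309.9, 44.5]
ee_rot: [-3.141, -0.001, 3.118]
force: [0.2, 0.5, -3.0]
opening: 49.2
grasp_force: 64.0
```

Call:
play_rows:
  moves: "0 0 0.0005 0 0 0 0.3;0 0 0.001 0 0 0 0.3;0 0 0.0015 0 0 0 0.3;0 0 0.002 0 0 0 0.3;0 0 0.0025 0 0 0 0.3;0 0 0.0025 0 0 0 0.3;0 0 0.0025 0 0 0 0.3;0 0 0.0025 0 0 0 0.3"

```text
t: 35.05
eef_pos: [452.9, 310.3, 42.8]
ee_rot: [3.141, 0.0, 3.118]
force: [-0.7, -0.4, -3.6]
opening: 49.5
grasp_force: 64.0
```

Call:
play_rows:
  moves: "0 0 0.0003 0 0 0 0.3;0 0 0.0006 0 0 0 0.3;0 0 0.0009 0 0 0 0.3;0 0 0.0012 0 0 0 0.3;0 0 0.0012 0 0 0 0.3;0 0 0.0012 0 0 0 0.3;0 0 0.0012 0 0 0 0.3;0 0 0.0012 0 0 0 0.3"

```text
t: 35.72
eef_pos: [452.9, 310.3, 41.5]
ee_rot: [3.142, 0.0, 3.118]
force: [0.4, 0.3, -4.2]
opening: 49.1
grasp_force: 64.0
```

Call:
play_rows:
  moves: "0 0 0.0002 0 0 0 0.3;0 0 0.0004 0 0 0 0.3;0 0 0.0005 0 0 0 0.3;0 0 0.0005 0 0 0 0.3;0 0 0.0005 0 0 0 0.3;0 0 0.0005 0 0 0 0.3;0 0 0.0005 0 0 0 0.3;0 0 0.0005 0 0 0 0.3"

```text
t: 36.38
eef_pos: [452.9, 310.4, 41.3]
ee_rot: [3.141, 0.0, 3.118]
force: [-3.5, -1.2, 3.1]
opening: 49.2
grasp_force: 64.8
```

Call:
play_rows:
  moves: "0 0 0 0 0 0 0.65;0 0 0 0 0 0 0.75;0 0 0 0 0 0 0.75;0 0 0 0 0 0 0.75;0 0 -0.02 0 0 0 0.75;0 0 -0.05 0 0 0 0.75;0 0 -0.09 0 0 0 0.75;0 0 -0.12 0 0 0 0.75"

```text
t: 37.05
eef_pos: [452.9, 310.3, 163.5]
ee_rot: [3.141, 0.001, 3.118]
force: [0.7, -0.1, 1.1]
opening: 64.0
grasp_force: 0.0
```

Call:
play_rows:
  moves: "0 0 -0.03 0 0 0 1;0.04 0 -0.06 0 0 0 1;0.08 0 -0.06 0 0 0 1;0.1 0 -0.06 0 0 0 1;0.1 0 -0.06 0 0 0 1;0.1 0 -0.06 0 0 0 1;0.1 0 -0.06 0 0 0 1;0.1 0 -0.06 0 0 0 1"

```text
t: 37.72
eef_pos: [353.6, 312.6, 220.6]
ee_rot: [-3.141, -0.0, 3.118]
force: [0.1, -0.2, 0.3]
opening: 85.6
grasp_force: 0.0
```

```bash
python3 -c "
from h import *
st();s=cam('scene');t=cam('top')
cv2.imwrite('pics/end.png',np.hstack([cv2.resize(s['img'][140:280,230:480],(500,280)),cv2.resize(t['img'][150:290,165:315],(300,280))]))
print(ray(s,(291,239),70))"
```

```text
t 37.72 [353.6 312.6 220.6] [-3.141 -0.     3.118] F [ 0.1 -0.2  0.3] op 85.6 gf 0.0
[ 544.8 -113.6]
```

View pics/end.png

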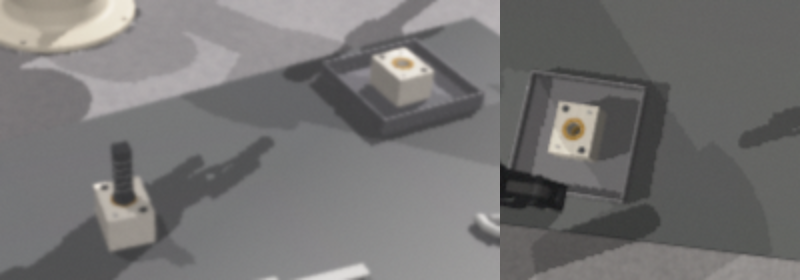

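The gauge stands with its collar home in block 2 at about (122,185). Block 1 lies flat in the tray at (402,75), and the gripper is clear of both.

```bash
python3 -c "
from rig import arm
print(arm.hand_in())"
```

```text
the job is handed in; nothing more can be done
None
```

The job is handed in: block_1 was the undersize one (gauge stopped about 20 mm down) and now lies flat in the tray, and the gauge stands collar-home in block_2, which was left in place; the arm finished clear at about 38 s, with no verdict returned.

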